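Turn a station's status tag from red to green in the turning chute

TASK

The pan has been washed, so its status tag must go from red to green: slide the white catch tray fully home under the turning chute, take the red tag out of the rack, turn it so that its raised key matches the chute's mouth, and drop it down through the chute so that it lands in the tray turned over, green side up. Then draw the tray fully out, with the tag lying in it, and let go. Leave the other two tags, the cup, can, jar and spoon where they are.

Things in the scene. Friction and masses are not known exactly. Their poses are not given: they have to be found in the camera images.
- tag: the red tag: stiff T-shaped plastic plate, 50 g, one face red, the other green, standing in a rack slot. Origin: middle of its lower edge; x along the width, +y out of the green face, z up. Body 80 mm wide, 36 mm tall, 8 mm thick (y -4 to +4 mm). On the red face a raised key block, 20 mm wide, 24 mm tall (z 6 to 30 mm), 9 mm proud (y -4 to -13 mm)
- tag_mid (a point): the centre of the red tag's body plate, 18 mm above its lower edge; axes as the tag's
- tag_blue: a like tag, blue instead of red; leave it alone. Axes as the red tag's
- tag_yellow: a like tag, yellow instead of red; leave it alone. Axes as the red tag's
- rack: wooden tag rack fixed to the table, 100 mm (x) by 180 mm (y), origin at the centre of its underside. Three slots at y = -60, 0, +60 mm hold a tag each, upright, its lower edge 6 mm above the table, green face along the rack's +y, 2 mm play; the slot walls reach 28 mm. Which tag is in which slot varies
- chute: tag-turning chute, fixed: clear upright tube, 90 mm across, with helical steel rods inside, 300 mm tall, on four posts (146 mm in x, y -46 to +52 mm). Origin on the tube's axis at table height, z up; tags come out at -y, down a ramp under a clear hood, into the tray. A tag let go in the mouth falls through by itself in 0.5 s, turned half round: the face that looked to +y ends up on top
- mouth (a point): centre of the chute's slot, top of the black mouth plate, 300 mm above the table, axes as the chute's. Slot 90 mm (x) by 14 mm (y), plate 10 mm thick; on the -y side a bay 28 mm wide reaching to y -17 mm (red rim) for the key block; on the +y side (green rim) a relief too narrow for it. The tag enters upright, its axes as the mouth's; let go with its lower edge 12 to 30 mm in
- chute_axis (a point): point on the tube's axis, 180 mm above the table; axes as the chute's
- tray (a joint): slide of the white catch tray, m: 0 fully home against the chute, growing as it is drawn out along the chute's -y, stop at 0.09. It takes 2 to 3 N to move and stays where it is left
- tray_knob (a point): the upright blue knob on the tray's front, 22 mm in diameter, from 15 to 61 mm above the table; this point is on its axis, 45 mm above the table, axes as the chute's. With the tray home it is 220 mm from the tube's axis towards -y
- tray_floor (a point): centre of the tray's floor, 8 mm above the table, axes as the chute's; the tray is 124 mm (x) by 150 mm (y), side walls 26 mm and front wall (-y) 42 mm above the table, open at the back
- cup: small metal measuring cup, 72 mm across, 45 mm tall, loose; origin under its centre
- can: blue can, 72 mm across, 120 mm tall, loose; origin under its centre
- scoop: green plastic spoon, 180 mm long, loose, lying along its x, origin under its middle
- spice: spice jar, 52 mm across, 100 mm tall, loose; origin under its centre
- tag_tab (a point): where to pinch the red tag, across its faces: on its grip tab, 58 mm above its lower edge, axes as the tag's. The tab is centred on top of the body, 14 mm wide, 8 mm thick, from 36 to 74 mm above the lower edge; its top 10 mm are red all round
There are look-alikes about, which are no part of the job. Leave any black look-alike of the tag alone.

How it is judged (in metres and radians):
On the way, in this order (a step that is already met when the one before it is completed fails the run):
1. the tray is fully home (within 6 mm) (value of joint tray below 0.006 m), for 0.2 s.
2. the red tag, upright, has entered the chute through its mouth (body plate well into the slot, on the tube's axis within 20 mm) (horizontal distance between tag_mid and chute_axis below 0.02 m and z of tag_mid in the frame of chute between 0.11 and 0.298 m and angle between tag's own z axis and vertical below 0.6 rad), for 0.04 s.
3. the red tag lies in the tray with its green face up (within 40 degrees) (x of tag_mid in the frame of tray_floor between -0.06 and 0.06 m and y of tag_mid in the frame of tray_floor between -0.074 and 0.074 m and z of tag_mid in the frame of tray_floor between 0 and 0.045 m and angle between tag's own y axis and vertical below 0.7 rad), for 0.2 s.
At the end, for the whole second after the job is handed in: the tray is drawn out to its stop (at least 80 of 90 mm) and at rest, the red tag lies at rest inside it with its green face up (within 40 degrees of level), and nothing is held (all of step 3 and value of joint tray above 0.08 m and linear speed of tag below 0.03 m/s and velocity of joint tray below 0.02 m/s); the robot touches nothing.
It fails at once if another tag is disturbed (moved more than 20 mm) (distance of any of tag_blue, tag_yellow from where it was at the start of the episode above 0.02 m).
It fails at once if a bystander (cup, can, spoon, jar) is moved more than 30 mm (distance of any of cup, can, scoop, spice from where it was at the start of the episode above 0.03 m).
It also fails if it takes over 70 s, if anything falls off the work surface, if the arm or the gripper's body presses on something with over 40 N, if the wrist force passes 120 N, or if a joint passes its speed limit or range.

ROBOT

A 6-joint arm with a two-finger parallel gripper is mounted at the origin on the work surface. World frame = base frame: x ahead of the robot, y to its left, z up, the work surface at z = 0. Lengths are in mm, angles in rad, forces in N, time in s.
With the tool pointing down it reaches from about 325 to 900 mm from the base axis. Payload 6.1 kg.
Tool frame: the origin (TCP) lies midway between the tips of the shut fingers; the grasp point (between the pads) lies 19 mm behind it; z points along the fingers, y is the direction in which the jaws open and shut (so a half turn about z gives the same grasp; the last joint's range is limited). The gripper opens to 85 mm and grips with 20 to 120 N. Pads are 22 mm wide; open, the fingers measure 114 mm over their backs; the gripper's body (76 mm by 85 mm) begins 54 mm behind the grasp point. The pads swing forward as they close: fully open they stand 13 mm farther back than shut.
Start: joints at [1.142, 0.22, 1.526, -0, 1.395, -0.126], TCP at [186.37, 596.559, 231.3] pointing down, gripper open.
Joint ranges: [-2.98, 2.98], [-0.91, 2.08], [0.09, 2.57], [-1.24, 4.39], [0.2, 2.65], [-2.68, 2.68]. Speed limits (rad/s): [2.57, 2.57, 3.01, 3.14, 3.14, 3.14].

INTERFACE

Orientations are given as a unit quaternion [x, y, z, w].
In Python, from station import manip, viewer, finder gives the robot as it stands.
- The arm moves only by the shell command python3 -m crank 'ROWS' [FORCE]. ROWS is JSON, a list that holds one entry, the list of rows, each a list of 5 numbers: the shift along the tool's x, y, z in m, then the turn about the tool's z in degrees, then the opening, from 0 (shut) to 1 (fully open). A call has exactly 8 rows; each row is the pose to reach, as a shift and turn from the pose measured when the call began, along the tool's axes at that moment; what a row does not reach only later rows make up. A row lasts 1/8 s, in which the tool goes at most 62.5 mm and 10.7 degrees, less where a joint would pass 70% of its speed; a pose out of reach is approached as far as the arm can. A call with a gripper value outside its range is refused whole. The fingers move at their own pace and stop on an object; FORCE is the grip in N (left out, the last holds). Time passes only in rows, so rows that repeat a pose let the fingers close, or fill a call up. It gives the time, the measured TCP pose, the force and the opening at its end, in the units of the state.
- manip.get_state(): the state, without advancing time (a new reading comes with each control period).
- viewer.grab_frame(name): name is "scene" or "top"; returns a dict with "color" (480x640x3 uint8, red, green, blue), "K" (3x3 intrinsics, pixels), "extrinsics" (4x4, takes a point from camera to world coordinates). Camera axes: x right, y down, z forward; pixel columns grow to the right and rows downward; lengths in mm; the calibration is good to about 2 mm. A picture is of the moment at which its call begins. There is no depth.
- manip.job_done(): hands the job in, once; it reports no verdict.
Trained networks look in a picture, given as the dict that the camera call returned (one of the last four; its "shot" number tells which), for a name from the list of things; names that differ only in an ending like _2 or _b are one class to them, and where a whole thing is asked for, a point or a joint stands for the part that bears it (a point fixed in the world has none). Each returns a list of dicts, best first, with "conf" (0 to 1); they miss things now and then, are a little off and sometimes report something else, mostly with a low value. They report only what shows in the picture. A call takes as long as a camera call. They do not tell look-alikes from the thing itself.
- finder.spot_in(picture, name): "location" ([x, y, z] in mm, in world coordinates, good to about 4 mm: the middle of the surface that is visible of it).
- finder.trace(picture, name): "pixels" (480x640 bool, what is visible of it).
The state is a dict: "t": time; "joint_pos": joint angles; "joint_velocities": joint speeds; "tau": joint torques, N m; "ee_pos": TCP position; "tcp_rot": TCP orientation; "ft_force": force on the tool from outside, world axes, zero at the start; "torque": the same for the moment, N m; "gripper_width": finger opening in mm.
Only numpy, scipy, OpenCV 4.12 (cv2) and the standard library are available. Lean on these libraries where they do the work, as an engineer would, in place of code of your own. Each camera call takes 0.05 s, during which the arm holds its last target.

## Working session

There is one attempt and no reset: what is moved stays moved. The work goes in short steps, Python scripts to look and compute and a shell command to move; the robot and the scene stay as the last step left them, time stands still between calls to the robot, and variables do not carry over. Pictures are saved under pics/ and viewed, and the job is handed in when it is done.

```bash
mkdir -p pics; ls; python3 - <<'E'
from station import manip, viewer, finder
import cv2,numpy as np
print(manip.get_state())
for n in ("scene","top"):
    p=viewer.grab_frame(n); cv2.imwrite(f"pics/{n}0.png",p["color"][:,:,::-1]); print(n,p["K"],p["extrinsics"])
    for k in ["tag","tag_blue","tag_yellow","rack","chute","tray","tray_knob","cup","can","scoop","spice","tag_tab"]:
        try: print(k,[(np.round(d["location"]).tolist(),round(d["conf"],2)) for d in finder.spot_in(p,k)])
        except Exception as e: print(k,e)
E
```

```text
pics
{'t': 0.0, 'joint_pos': array([ 1.14189574e+00,  2.21249621e-01,  1.52763038e+00, -1.09513154e-05,
        1.39468949e+00, -1.26101673e-01]), 'joint_velocities': array([-0.00029726,  0.00233284,  0.00126241,  0.00038299,  0.00173219,
       -0.00136191]), 'tau': array([ 2.73761416e-04, -4.96889091e+01, -3.89395881e+01, -3.60262711e-04,
        1.16747513e-02,  1.70463835e-05]), 'ee_pos': array([186.12191203, 596.00190502, 230.17449039]), 'tcp_rot': array([ 1.50820703e-01,  9.88560640e-01, -9.52077887e-04, -2.65595694e-04]), 'ft_force': array([0.19781794, 0.51109794, 0.16206641]), 'torque': array([ 0.03451688,  0.04054143, -0.04591439]), 'gripper_width': 85.44597793252647}
scene [[484.79345101   0.         314.38303606]
 [  0.         484.79345101 241.6739815 ]
 [  0.           0.           1.        ]] [[ 2.34652637e-01  5.90291598e-01 -7.72330220e-01  1.42342218e+03]
 [ 9.71889262e-01 -1.26755072e-01  1.98404673e-01 -3.06563408e+02]
 [ 1.92198389e-02 -7.97175627e-01 -6.03441478e-01  9.24330402e+02]
 [ 0.00000000e+00  0.00000000e+00  0.00000000e+00  1.00000000e+00]]
tag [([246.0
[... 1300 characters left out ...]
], 0.64)]
tag_blue [([737.0, 30.0, 13.0], 0.68), ([514.0, -256.0, 45.0], 0.48), ([698.0, -208.0, 94.0], 0.3)]
tag_yellow [([465.0, -297.0, 43.0], 0.54)]
rack [([468.0, -301.0, 4.0], 0.96)]
chute [([527.0, 210.0, 101.0], 0.72)]
tray [([516.0, 68.0, 8.0], 0.66), ([416.0, 329.0, 13.0], 0.43)]
tray_knob [([512.0, 73.0, 11.0], 0.86)]
cup [([734.0, 28.0, 14.0], 0.73)]
can [([730.0, -117.0, 122.0], 0.66)]
scoop [([703.0, -210.0, 97.0], 0.61), ([416.0, 326.0, 16.0], 0.58)]
spice [([699.0, -206.0, 95.0], 0.56), ([417.0, 326.0, 15.0], 0.45)]
tag_tab [([400.0, -474.0, 35.0], 0.78), ([239.0, -464.0, 38.0], 0.72), ([296.0, -332.0, 39.0], 0.7), ([433.0, -114.0, 30.0], 0.66), ([421.0, -341.0, 43.0], 0.51)]
```

View pics/scene0.png

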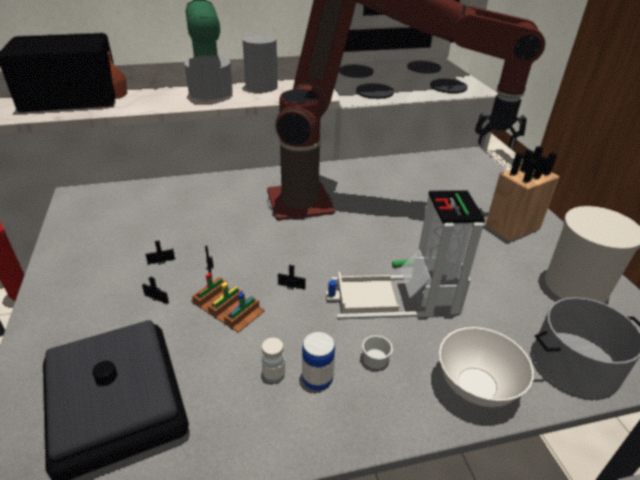

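View pics/top0.png

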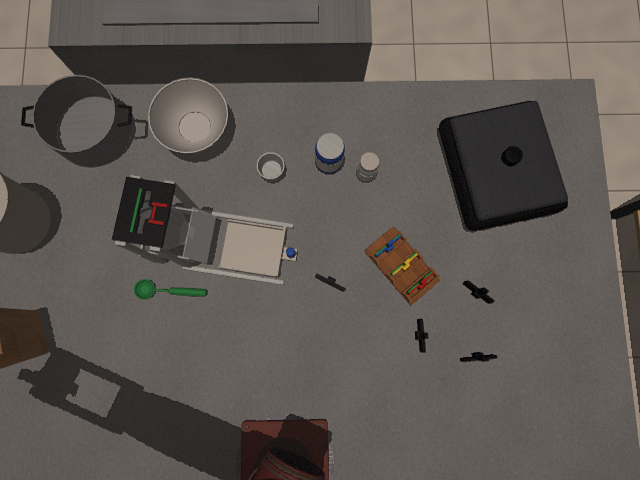

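The top view shows the chute mouth at about (147,212), the tray with its knob at (291,253), and the rack with blue (388,246), yellow (405,264) and red (422,283). The black look-alikes are scattered around these. I'll zoom in next.

```bash
python3 - <<'E'
import cv2,numpy as np
a=cv2.imread("pics/top0.png")
cv2.imwrite("pics/z1.png",cv2.resize(a[160:310,100:310],None,fx=3.8,fy=3.8,interpolation=cv2.INTER_CUBIC))
cv2.imwrite("pics/z2.png",cv2.resize(a[220:310,355:450],None,fx=6,fy=6,interpolation=cv2.INTER_CUBIC))
b=cv2.imread("pics/scene0.png")
cv2.imwrite("pics/z3.png",cv2.resize(b[180:330,320:500],None,fx=4,fy=4,interpolation=cv2.INTER_CUBIC))
cv2.imwrite("pics/z4.png",cv2.resize(b[235:340,180:280],None,fx=5.5,fy=5.5,interpolation=cv2.INTER_CUBIC))
E
```

```text
(no output)
```

View pics/z1.png

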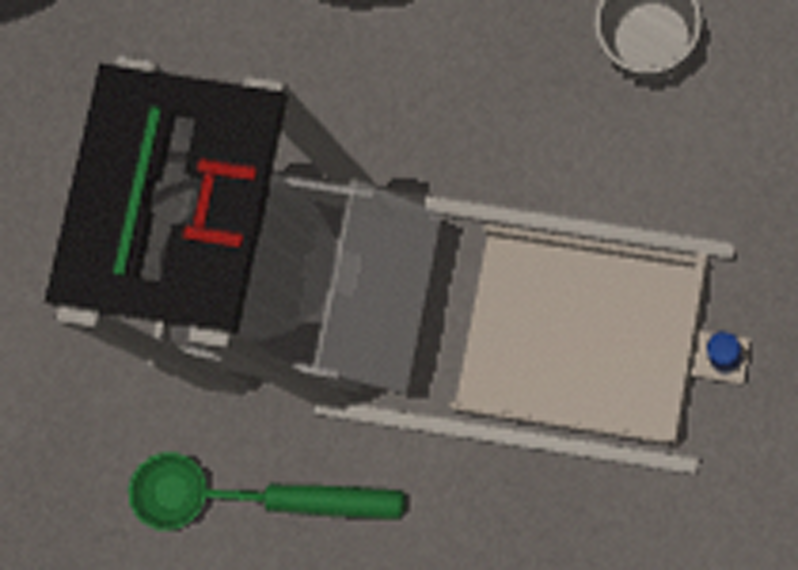

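View pics/z2.png

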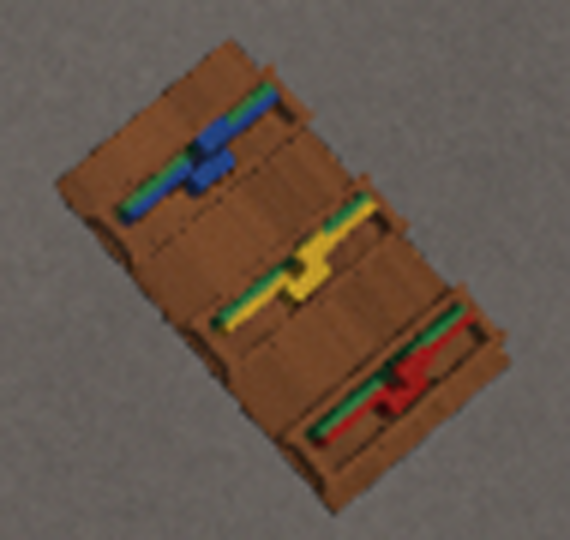

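View pics/z3.png

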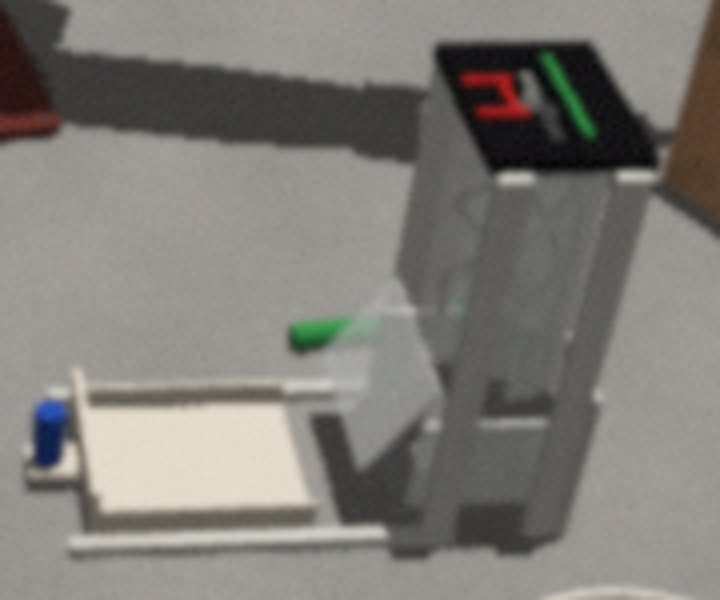

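View pics/z4.png

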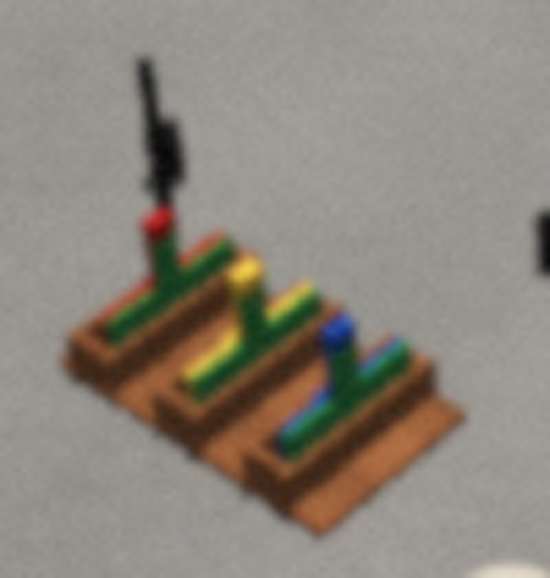

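```bash
cat > h.py <<'E'
import numpy as np,cv2
from station import manip, viewer, finder
def ray(p,u,v):
    K=np.array(p["K"]);E=np.array(p["extrinsics"])
    d=E[:3,:3]@np.linalg.solve(K,[u,v,1.]);return E[:3,3],d
def atz(p,u,v,z):
    o,d=ray(p,u,v);return (o+d*(z-o[2])/d[2])
def proj(p,X):
    K=np.array(p["K"]);E=np.array(p["extrinsics"])
    c=K@(np.linalg.inv(E)@np.append(X,1))[:3];return c[:2]/c[2]
def tri(p,a,q,b):
    o1,d1=ray(p,*a);o2,d2=ray(q,*b)
    A=np.c_[d1,-d2];s=np.linalg.lstsq(A,o2-o1,rcond=None)[0]
    x,y=o1+s[0]*d1,o2+s[1]*d2;return (x+y)/2,np.linalg.norm(x-y)
def yaw():
    from scipy.spatial.transform import Rotation as R
    s=manip.get_state();M=R.from_quat(s["tcp_rot"]).as_matrix();return s,M
def show(name,fn,box=None,f=1):
    p=viewer.grab_frame(name);a=p["color"][:,:,::-1]
    if box: a=a[box[1]:box[3],box[0]:box[2]]
    if f!=1:a=cv2.resize(a,None,fx=f,fy=f,interpolation=cv2.INTER_CUBIC)
    cv2.imwrite("pics/"+fn,a);return p
E
python3 - <<'E'
from h import *
top=viewer.grab_frame("top");sc=viewer.grab_frame("scene")
def cols(p):
    h=cv2.cvtColor(p["color"],cv2.COLOR_RGB2HSV).astype(int);H,S,V=h[...,0],h[...,1],h[...,2]
    return dict(red=((H<6)|(H>174))&(S>170)&(V>70),green=(H>50)&(H<75)&(S>120)&(V>50),blue=(H>105)&(H<125)&(S>130)&(V>50),yel=(H>22)&(H<32)&(S>170)&(V>80))
def blob(m,box):
    x0,y0,x1,y1=box;ys,xs=np.nonzero(m[y0:y1,x0:x1]);P=np.c_[xs+x0,ys+y0].astype(np.float32)
    return P
T=cols(top);S=cols(sc)
# mouth: green rim & red rim on plane z=300
for c,m,p,n,box in [("green",T,top,"top",(110,170,180,250)),("red",T,top,"top",(110,170,180,250)),("green",S,sc,"sc",(430,185,480,225)),("red",S,sc,"sc",(430,185,480,225))]:
    P=blob(m[c],box);W=np.array([atz(p,u,v,300)[:2] for u,v in P]);r=cv2.minAreaRect(W.astype(np.float32));print(n,c,len(P),W.mean(0).round(1),r)
# plate corners
for z,uv in [(300,[(102,65),(287,92),(237,330),(48,300)])]:
    W=[atz(top,100+u/3.8,160+v/3.8,z)[:2] for u,v in uv];print("plate",np.round(W,1),np.mean(W,0))
# knob
P=blob(T["blue"],(280,240,305,265));a=P.mean(0);print("knob top",len(P),P.min(0),P.max(0),atz(top,*a,55))
Q=blob(S["blue"],(322,275,342,302));b=Q.mean(0);print("sc",len(Q),Q.min(0),Q.max(0),atz(sc,*b,40))
print(tri(top,a,sc,b))
# tray edges
for nm,l in dict(rail1=[(428,205),(735,250)],rail2=[(318,410),(697,464)]).items():
    W=np.array([atz(top,100+u/3.8,160+v/3.8,15)[:2] for u,v in l]);d=W[0]-W[1];print(nm,W.round(1),np.degrees(np.arctan2(d[1],d[0])))
# rack
uv=[(230,40),(60,185),(337,512),(508,360)]
W=np.array([atz(top,355+u/6,220+v/6,8)[:2] for u,v in uv]);print("rack",W.round(1),W.mean(0))
for i,j in((2,1),(3,0),(1,0),(2,3)):
    d=W[j]-W[i];print(np.linalg.norm(d),np.degrees(np.arctan2(d[1],d[0])))
# red tag tab
for c,box,nm in [("red",(195,268,222,285),"sctab")]:
    Q=blob(S[c],box);print(nm,len(Q),Q.min(0),Q.max(0),Q.mean(0))
P=blob(T["red"],(400,265,440,300));print("topred",len(P),P.min(0),P.max(0),P.mean(0))
E
```

```text
top green 122 [554.8 278.3] ((554.9918212890625, 278.5556945800781), (6.00407075881958, 89.13431549072266), 79.9662094116211)
top red 135 [546.7 237.2] ((546.8715209960938, 234.8345489501953), (30.084081649780273, 42.73845672607422), 79.8981704711914)
sc green 98 [550.5 281.4] ((549.3698120117188, 281.8736267089844), (11.578798294067383, 93.70452117919922), 80.01612854003906)
sc red 110 [541.3 238.5] ((541.0819702148438, 237.0806884765625), (31.743337631225586, 48.92805099487305), 78.10423278808594)
plate [[621.7 298.9]
 [605.4 200.9]
 [478.6 222.8]
 [496.  320.9]] [550.44967709 260.85719196]
knob top 56 [286. 248.] [294. 255.] [501.47428161 -18.88104472  55.        ]
sc 83 [329. 281.] [335. 295.] [499.02479858 -17.66573402  40.        ]
(array([503.07038771, -18.70274796,  43.83584263]), np.float64(0.43587120711253724))
rail1 [[607.  178.2]
 [573.  -26.8]] 80.57236706650748
rail2 [[ 4.705e+02  2.479e+02]
 [ 4.307e+02 -4.000e-01]] 80.91031053454161
rack [[ 567.9 -281.5]
 [ 506.9 -206.9]
 [ 368.2 -316.8]
 [ 429.8 -391.7]] [ 468.2047654 -299.2174489]
176.9452031155093 38.40162076637163
176.63512138542177 38.57532767052885
96.43147488379708 -50.69236729763194
96.97230933648032 -50.51370263499615
sctab 15 [207. 273.] [210. 277.] [208.53334 275.13333]
topred 77 [409. 272.] [433. 293.] [421.75323 283.16882]
```

```bash
cat >> h.py <<'E'
def goal(x,y,z,ty=None):
    s,M=yaw();d=M.T@(np.array([x,y,z])-s["ee_pos"]);cur=np.degrees(np.arctan2(M[1,1],M[0,1]))
    t=0
    if ty is not None: t=-((ty-cur+90)%180-90)
    print("tcp",s["ee_pos"].round(1),"ty",round(cur,1),"tilt",round(np.degrees(np.arccos(-M[2,2])),2),"-> d(m)",(d/1000).round(4),"turn",round(t,1),"j6",s["joint_pos"][5].round(2),"t",round(s["t"],2),"F",s["ft_force"].round(1),"w",round(s["gripper_width"],1))
E
python3 - <<'E'
from h import *
goal(340,260,360,-10);goal(502,-19,180,-10)
p=show("top","m1.png",(105,165,190,255),9)
for u,v in[(171,199)]: print(atz(p,100+u/3.8,160+v/3.8,300))
q=show("scene","m2.png",(420,180,490,230),10)
E
```

```text
tcp [186.4 596.6 231.3] ty 72.7 tilt 0.0 -> d(m) [-0.247  -0.2754 -0.1287] turn 82.7 j6 -0.13 t 1.4 F [-0.5  1.1  0.6] w 85.5
tcp [186.4 596.6 231.3] ty 72.7 tilt 0.0 -> d(m) [-0.4848 -0.4934  0.0513] turn 82.7 j6 -0.13 t 1.4 F [-0.5  1.1  0.6] w 85.5
[548.51300671 259.58520758 300.        ]
```

View pics/m1.png

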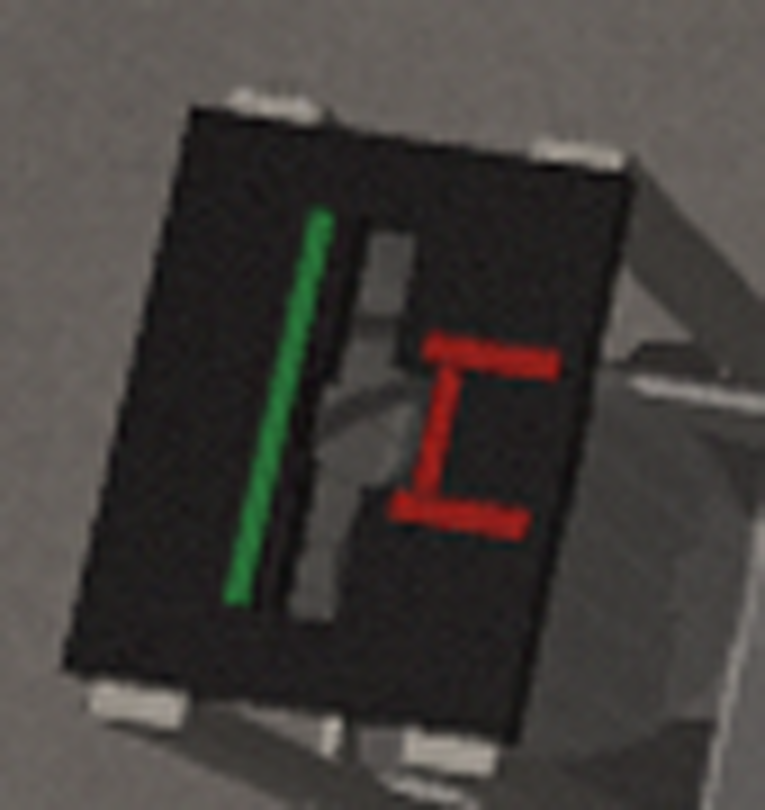

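View pics/m2.png

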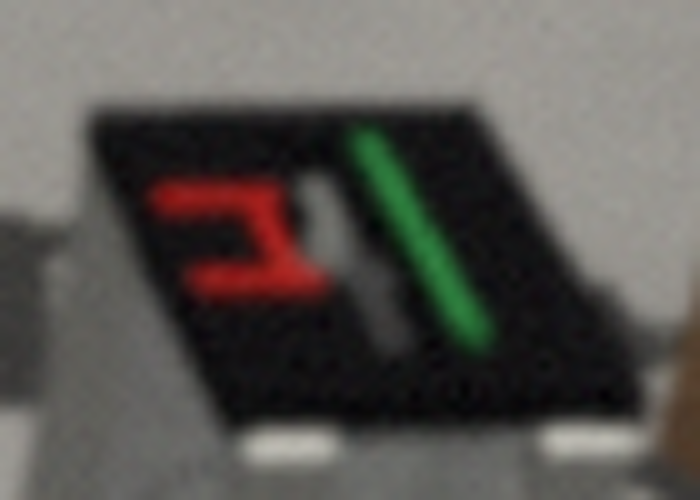

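The mouth pictures show the slot running from about (143,190) to (139,234) in the full top image. The red bay is on its -y side, and the chute's yaw is about -10°. I'll move to the knob now.

```bash
python3 -m crank '[[[-0.03,-0.03,-0.06,10,1],[-0.06,-0.07,-0.12,20,1],[-0.09,-0.11,-0.13,30,1],[-0.12,-0.15,-0.13,40,1],[-0.155,-0.19,-0.13,50,1],[-0.19,-0.23,-0.13,60,1],[-0.225,-0.26,-0.13,70,1],[-0.25,-0.28,-0.13,80,1]]]' 30; python3 -c "
from h import *
goal(502.5,-18.7,150,-10);goal(502.5,-18.7,38,-10)"
```

```text
t: 2.5
ee_pos: [342.2, 253.1, 361.7]
tcp_rot: [0.753, 0.658, 0.001, 0.0]
ft_force: [1.0, 0.9, -0.1]
gripper_width: 85.5
tcp [342.2 253.1 361.7] ty -7.8 tilt 0.07 -> d(m) [-0.2478  0.1952  0.2118] turn 2.2 j6 0.59 t 2.5 F [ 1.   0.9 -0.1] w 85.5
tcp [342.2 253.1 361.7] ty -7.8 tilt 0.07 -> d(m) [-0.2478  0.1951  0.3238] turn 2.2 j6 0.59 t 2.5 F [ 1.   0.9 -0.1] w 85.5
```

```bash
python3 -m crank '[[[-0.045,0.035,0.03,2.2,0.7],[-0.09,0.07,0.06,2.2,0.7],[-0.135,0.105,0.1,2.2,0.7],[-0.18,0.14,0.14,2.2,0.7],[-0.22,0.175,0.18,2.2,0.7],[-0.248,0.195,0.21,2.2,0.7],[-0.248,0.195,0.21,2.2,0.7],[-0.248,0.195,0.21,2.2,0.7]]]'; python3 -c "
from h import *
goal(502.5,-18.7,38,-10)
show('top','k1.png',(230,200,360,300),6);show('scene','k2.png',(280,200,420,320),5)"
```

```text
t: 3.5
ee_pos: [502.0, -18.9, 151.8]
tcp_rot: [0.766, 0.643, 0.0, -0.0]
ft_force: [0.2, 0.6, 0.8]
gripper_width: 60.1
tcp [502.  -18.9 151.8] ty -10.0 tilt 0.05 -> d(m) [1.000e-04 4.000e-04 1.138e-01] turn -0.0 j6 -0.02 t 3.5 F [0.2 0.6 0.8] w 60.1
```

View pics/k2.png

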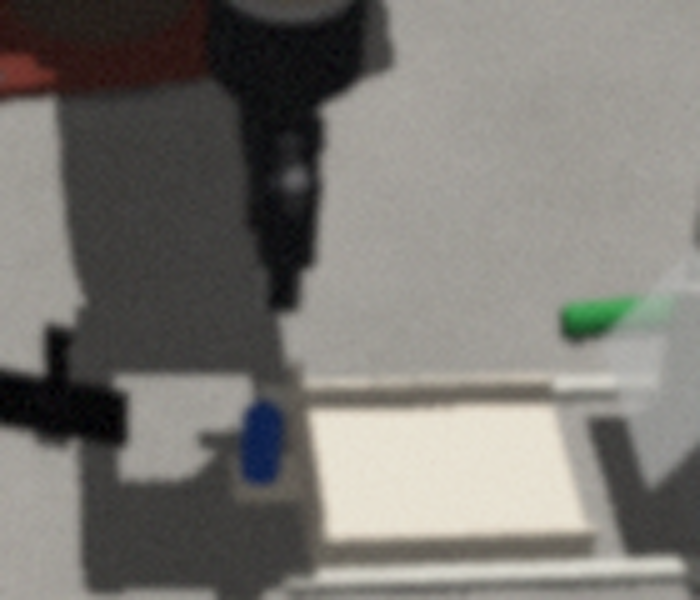

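View pics/k1.png

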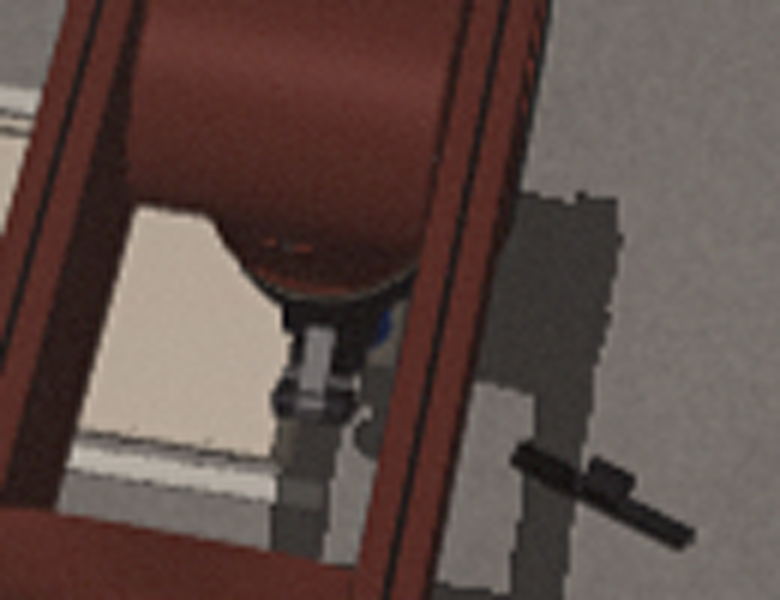

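```bash
python3 -c "
from h import *
p=viewer.grab_frame('scene');q=viewer.grab_frame('top')
s,M=yaw();e=s['ee_pos'];y=M[:,1]
for sg in(1,-1):
  f=e+sg*32*y+[0,0,9]
  print(f,(proj(p,f)-[280,200])*5,(proj(q,f)-[230,200])*6)
"
```

```text
[534.38600641 -23.43502077 162.61080497] [276.56706595 302.19897012] [360.85742123 179.62029629]
[471.33236586 -12.47261421 162.35771351] [264.28886555 224.10693845] [332.95188658 347.36988323]
```

```bash
python3 -m crank '[[[0.001,0,0.03,0,0.7],[0.001,0,0.06,0,0.7],[0.001,0,0.09,0,0.7],[0.001,0,0.112,0,0.7],[0.001,0,0.112,0,0.7],[0.001,0,0.112,0,0.1],[0.001,0,0.112,0,0.1],[0.001,0,0.112,0,0.1]]]' 30; python3 -c "
from h import *
goal(502.5,-18.7,38,-10)
show('scene','k3.png',(280,200,420,320),5)"
```

```text
t: 4.7
ee_pos: [502.7, -16.6, 42.9]
tcp_rot: [0.765, 0.644, 0.001, 0.0]
ft_force: [-8.4, 1.8, 9.7]
gripper_width: 20.8
tcp [502.7 -16.6  42.9] ty -9.8 tilt 0.11 -> d(m) [-0.0021  0.0002  0.0049] turn 0.2 j6 -0.02 t 4.7 F [-8.4  1.8  9.7] w 20.8
```

View pics/k3.png

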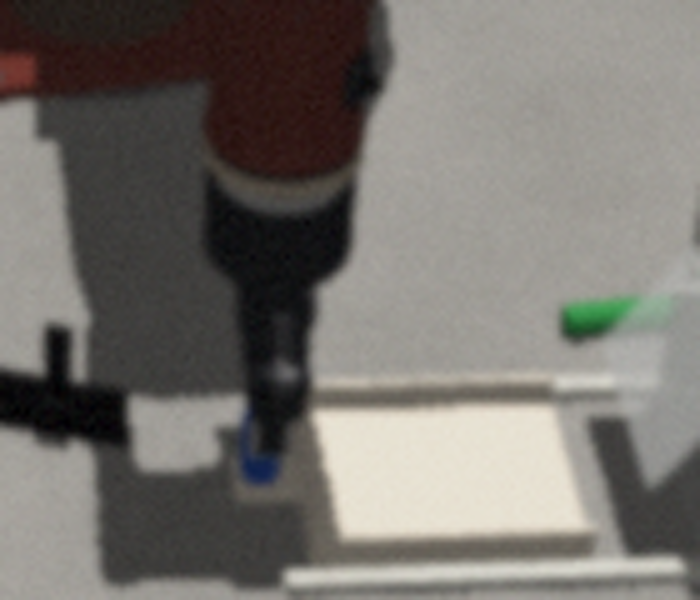

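Fingers sit slightly towards the front wall and are touching it (9.7 N up). I'll open, lift, shift away from the wall and regrip.

```bash
python3 -m crank '[[[0,0,-0.005,0,0.6],[0,0,-0.01,0,0.6],[-0.007,0.002,-0.01,0,0.6],[-0.007,0.002,0.002,0,0.6],[-0.007,0.002,0.002,0,0.1],[-0.007,0.002,0.002,0,0.1],[-0.007,0.002,0.002,0,0.1],[-0.007,0.002,0.002,0,0.1]]]' 30; python3 -c "
from h import *
goal(502.5,-18.7,38,-10)
show('scene','k4.png',(280,200,420,320),5)"
```

```text
t: 5.75
ee_pos: [501.4, -23.5, 40.0]
tcp_rot: [0.765, 0.644, -0.001, -0.001]
ft_force: [-4.8, -0.7, 1.0]
gripper_width: 20.5
tcp [501.4 -23.5  40. ] ty -9.8 tilt 0.17 -> d(m) [0.0049 0.0003 0.002 ] turn 0.2 j6 -0.03 t 5.75 F [-4.8 -0.7  1. ] w 20.5
```

View pics/k4.png

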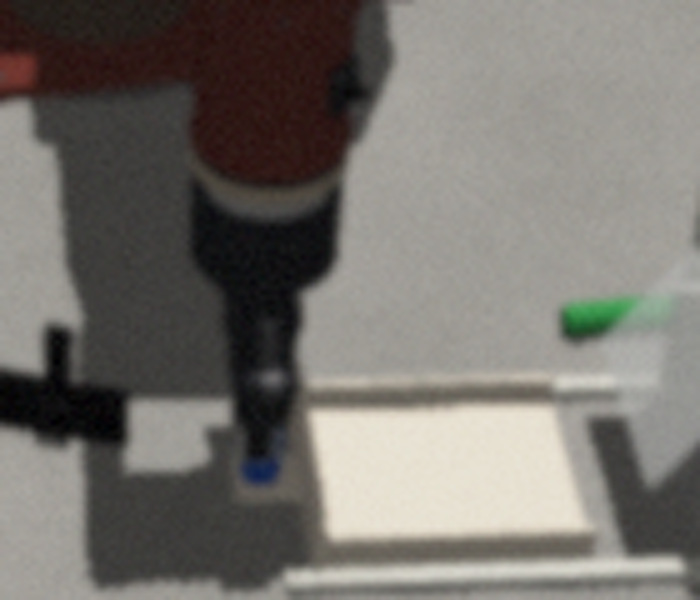

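Gripped cleanly at z 40. Now I'll push the tray home.

```bash
python3 -m crank '[[[0.01,0,0,0,0.1],[0.02,0,0,0,0.1],[0.03,0,0,0,0.1],[0.04,0,0,0,0.1],[0.05,0,0,0,0.1],[0.058,0,0,0,0.1],[0.064,0,0,0,0.1],[0.066,0,0,0,0.1]]]' 40; python3 -c "
from h import *
goal(502.5,-18.7,38,-10)
show('scene','k5.png',(280,200,480,340),4)"
```

```text
t: 6.8
ee_pos: [512.7, 42.0, 40.0]
tcp_rot: [0.765, 0.644, -0.001, -0.001]
ft_force: [-1.3, -1.8, 3.2]
gripper_width: 20.4
tcp [512.7  42.   40. ] ty -9.8 tilt 0.17 -> d(m) [-0.0615  0.0003  0.002 ] turn 0.2 j6 0.1 t 6.8 F [-1.3 -1.8  3.2] w 20.4
```

View pics/k5.png

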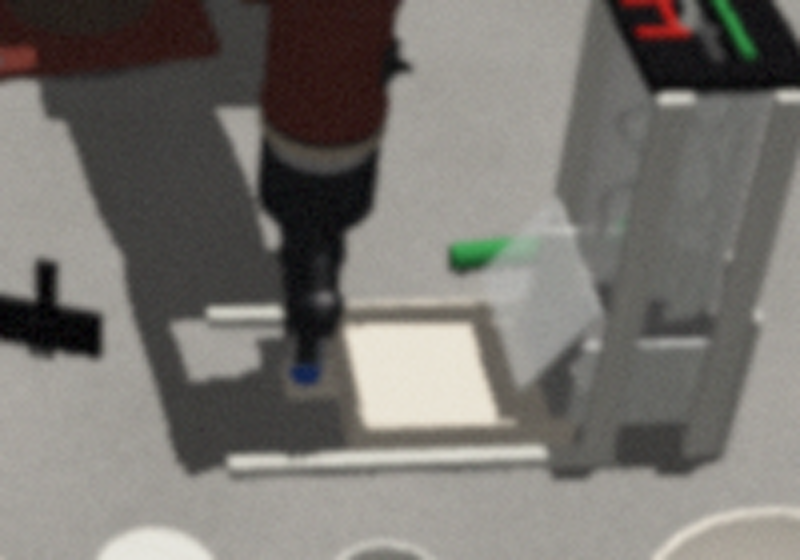

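```bash
python3 -m crank '[[[0.002,0,0,0,0.1],[0.004,0,0,0,0.1],[0.006,0,0,0,0.1],[0.008,0,0,0,0.1],[0.01,0,0,0,0.1],[0.01,0,0,0,0.1],[0.01,0,0,0,0.1],[0.01,0,0,0,0.1]]]'; python3 -c "
from h import *
goal(502.5,-18.7,38,-10)"
```

```text
t: 7.85
ee_pos: [512.8, 42.6, 40.1]
tcp_rot: [0.765, 0.644, -0.007, 0.003]
ft_force: [-11.9, -41.0, 10.2]
gripper_width: 20.3
tcp [512.8  42.6  40.1] ty -9.7 tilt 0.88 -> d(m) [-0.0621  0.0002  0.003 ] turn 0.3 j6 0.12 t 7.85 F [-11.9 -41.   10.2] w 20.3
```

```bash
python3 -m crank '[[[0,0,0,0,0.6],[0,0,0,0,0.6],[0,0,-0.02,0,0.6],[-0.005,0,-0.07,0,0.6],[-0.01,0,-0.13,0,0.6],[-0.01,0,-0.15,0,0.5],[-0.01,0,-0.15,0,0.5],[-0.01,0,-0.15,0,0.5]]]'; python3 - <<'E'
from h import *
top=show("top","r1.png",(365,225,445,305),9);sc=show("scene","r2.png",(190,255,270,335),8)
show("scene","k6.png",(280,200,480,340),4)
print(atz(sc,208.5,275.1,75))
goal(421.5,-337,150,39)
cv2.setNumThreads(1)
np.savez("cams.npz",tK=top["K"],tE=top["extrinsics"],sK=sc["K"],sE=sc["extrinsics"])
E
```

```text
t: 8.85
ee_pos: [511.4, 35.4, 188.6]
tcp_rot: [0.764, 0.645, -0.008, 0.002]
ft_force: [-0.3, -0.4, -0.5]
gripper_width: 42.7
[ 419.92027275 -335.53724258   75.        ]
tcp [511.2  35.1 188.3] ty -9.7 tilt 0.97 -> d(m) [-0.3813 -0.0251  0.044 ] turn -48.7 j6 0.1 t 9.0 F [ 0.   0.3 -0.1] w 42.7
```

View pics/k6.png

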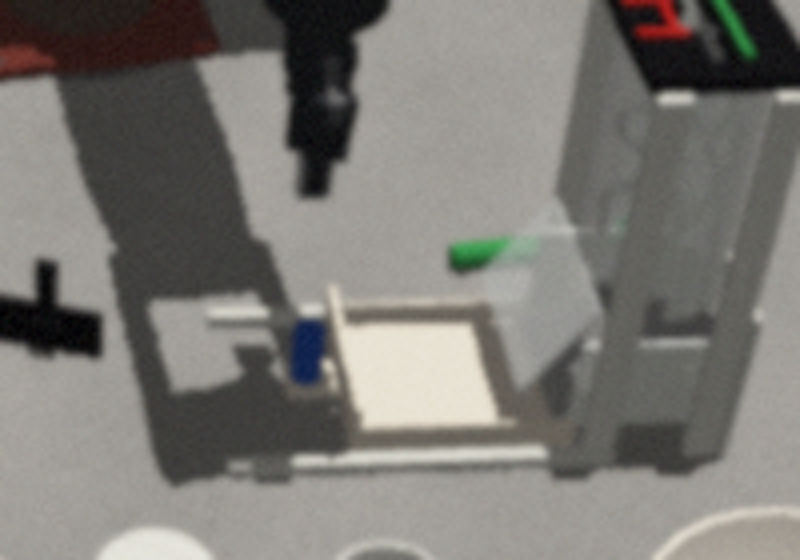

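View pics/r1.png

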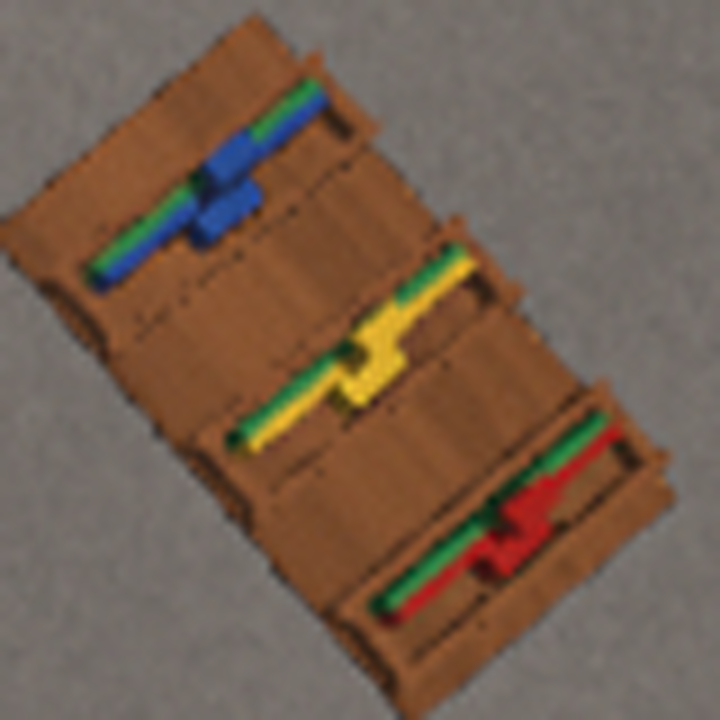

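View pics/r2.png

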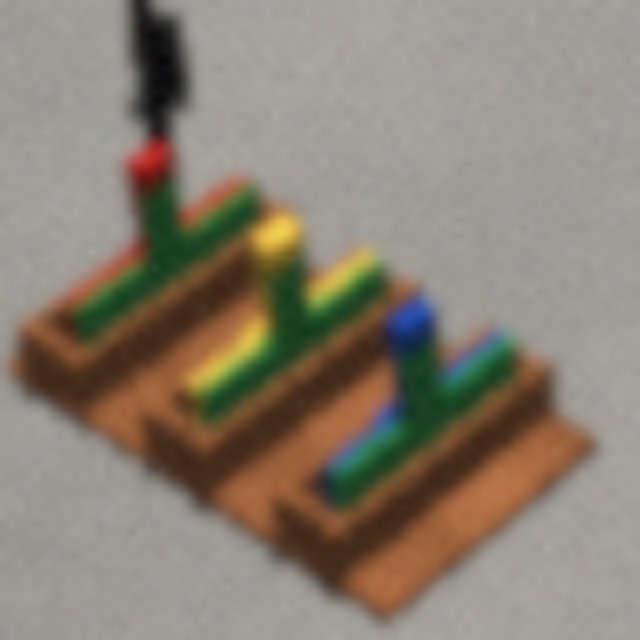

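```bash
python3 - <<'E'
from h import *
c=np.load("cams.npz");top=dict(K=c["tK"],extrinsics=c["tE"]);sc=dict(K=c["sK"],extrinsics=c["sE"])
f=lambda u,v,z:atz(top,365+(u+.5)/9-.5,225+(v+.5)/9-.5,z)[:2]
a,b=f(392,605,42),f(612,425,42);d=b-a;print(a,b,(a+b)/2,np.linalg.norm(d),np.degrees(np.arctan2(d[1],d[0])))
print("tab",f(530,508,80))
for X in([421,-336,80],[421,-336,42]): print((proj(top,X)-[365,225])*9,(proj(sc,X)-[190,255])*8)
E
```

```text
[ 399.5746189  -304.48464677] [ 447.28305529 -366.92375714] [ 423.4288371  -335.70420196] 78.57949736538914 -52.617300919045
tab [ 421.81682851 -334.97014896]
[530.07614783 507.03661499] [145.08195397 151.64028246]
[499.98515862 519.61281809] [157.88811019 237.4060275 ]
```

```bash
python3 -m crank '[[[-0.05,-0.003,0.005,-8,0.4],[-0.1,-0.006,0.01,-16,0.4],[-0.15,-0.01,0.015,-24,0.4],[-0.2,-0.013,0.02,-32,0.4],[-0.26,-0.017,0.025,-40,0.4],[-0.32,-0.02,0.03,-48,0.4],[-0.365,-0.023,0.04,-48.2,0.4],[-0.381,-0.025,0.044,-48.2,0.4]]]'; python3 -c "
from h import *
goal(422,-335.7,110,38.5)"
```

```text
t: 10.0
ee_pos: [420.1, -338.4, 148.2]
tcp_rot: [0.436, 0.9, -0.008, -0.003]
ft_force: [-0.4, 0.6, 0.5]
gripper_width: 34.1
tcp [ 420.1 -338.4  148.2] ty 38.3 tilt 0.97 -> d(m) [0.0009 0.0038 0.0382] turn -0.2 j6 -1.48 t 10.0 F [-0.4  0.6  0.5] w 34.1
```

```bash
python3 -m crank '[[[0.001,0.004,0.01,0,0.4],[0.001,0.004,0.02,0,0.4],[0.001,0.004,0.03,0,0.4],[0.001,0.004,0.038,0,0.4],[0.001,0.004,0.038,0,0.4],[0.001,0.004,0.038,0,0.4],[0.001,0.004,0.038,0,0.4],[0.001,0.004,0.038,0,0.4]]]'; python3 - <<'E'
from h import *
goal(422,-335.7,46,38.5)
sc=show("scene","r3.png",(150,215,270,315),6)
s,M=yaw();e=s['ee_pos']
for sg in(1,-1):
    print((proj(sc,e+sg*17*M[:,1])-[150,215])*6)
E
```

```text
t: 11.0
ee_pos: [422.3, -335.7, 110.6]
tcp_rot: [0.436, 0.9, -0.008, -0.003]
ft_force: [0.1, -0.9, -1.1]
gripper_width: 34.2
tcp [ 422.3 -335.7  110.6] ty 38.3 tilt 0.97 -> d(m) [0.0003 0.0009 0.0646] turn -0.2 j6 -1.47 t 11.0 F [ 0.1 -0.9 -1.1] w 34.2
[368.63403525 318.7517282 ]
[315.10850226 285.64466424]
```

View pics/r3.png

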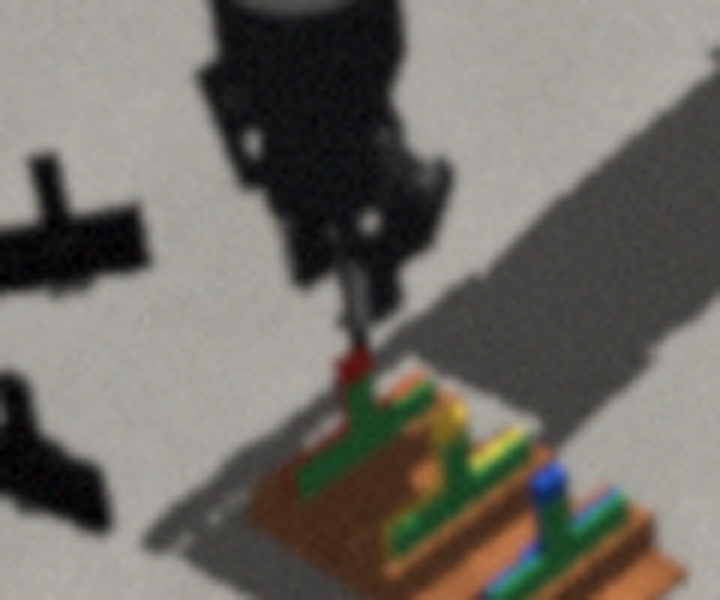

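The fingers straddle the red tab and the neighbouring tags are clear. I'll go down and grip.

```bash
python3 -m crank '[[[0,0.001,0.02,0,0.4],[0,0.001,0.04,0,0.4],[0,0.001,0.055,0,0.4],[0,0.001,0.064,0,0.4],[0,0.001,0.064,0,0.4],[0,0.001,0.064,0,0],[0,0.001,0.064,0,0],[0,0.001,0.064,0,0]]]' 40; python3 - <<'E'
from h import *
goal(422,-335.7,46,38.5)
sc=show("scene","r4.png",(150,215,270,315),6)
E
```

```text
t: 12.05
ee_pos: [422.7, -336.4, 47.3]
tcp_rot: [0.436, 0.9, -0.008, -0.002]
ft_force: [0.2, 0.4, 2.5]
gripper_width: 7.6
tcp [ 422.7 -336.4   47.3] ty 38.3 tilt 0.98 -> d(m) [ 0.001  -0.0001  0.0013] turn -0.2 j6 -1.47 t 12.05 F [0.2 0.4 2.5] w 7.6
```

View pics/r4.png

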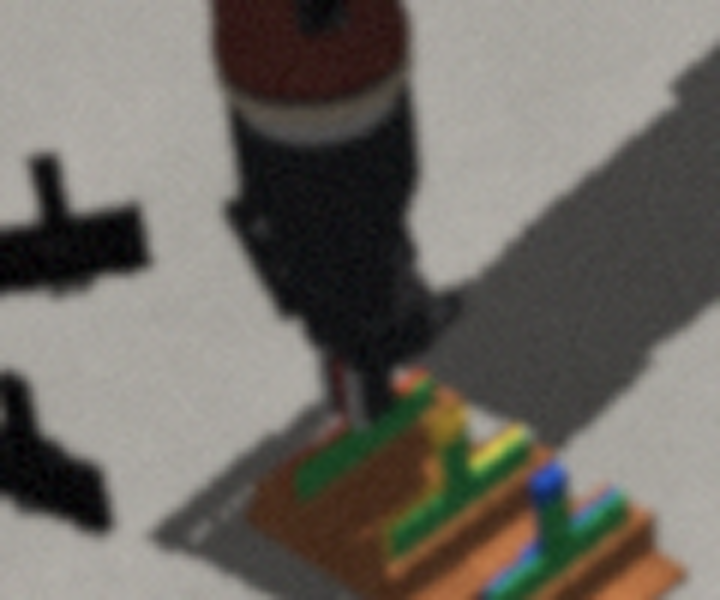

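Gripped (7.6 mm). Lift.

```bash
python3 -m crank '[[[0,0,-0.02,0,0],[0,0,-0.05,0,0],[0,0,-0.1,0,0],[0,0,-0.15,0,0],[0,0,-0.2,0,0],[0,0,-0.25,0,0],[0,0,-0.3,0,0],[0,0,-0.34,0,0]]]' 40; python3 - <<'E'
from h import *
goal(551,259,370,80)
sc=show("scene","r5.png",(130,50,330,335),2.8)
show("top","r6.png",(340,190,500,310),4)
E
```

```text
t: 13.1
ee_pos: [426.6, -332.0, 389.7]
tcp_rot: [0.436, 0.9, -0.008, -0.001]
ft_force: [0.9, 0.1, -0.7]
gripper_width: 7.4
tcp [ 426.6 -332.   389.7] ty 38.3 tilt 0.99 -> d(m) [0.3868 0.4641 0.0102] turn -41.7 j6 -1.47 t 13.1 F [ 0.9  0.1 -0.7] w 7.4
```

View pics/r5.png

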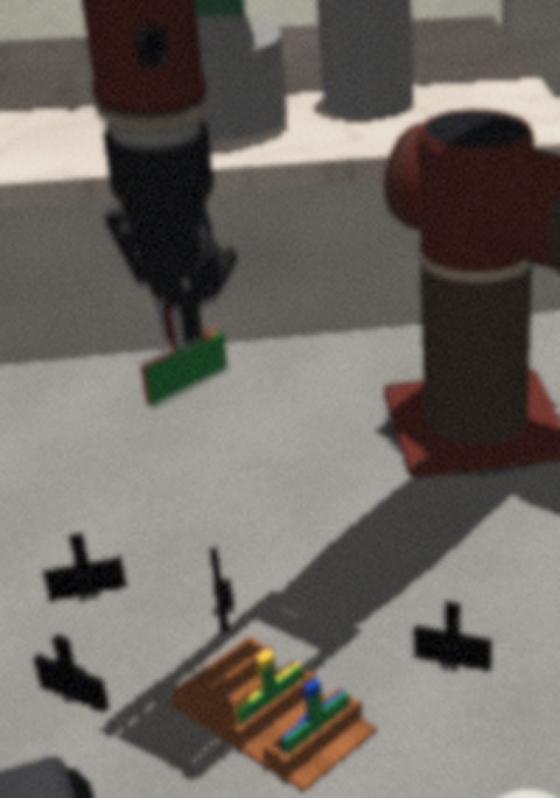

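View pics/r6.png

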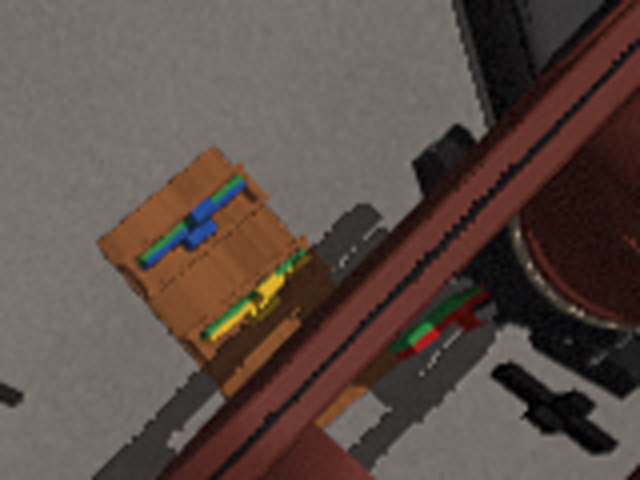

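```bash
python3 -m crank '[[[0.025,0.03,0,-6,0],[0.06,0.07,0,-12,0],[0.095,0.115,0,-18,0],[0.13,0.155,0,-24,0],[0.165,0.2,0,-30,0],[0.2,0.24,0,-36,0],[0.235,0.28,0,-41.7,0],[0.25,0.3,0,-41.7,0]]]' 40; python3 -c "
from h import *
goal(551,259,375,80)"
```

```text
t: 14.2
ee_pos: [507.9, 51.6, 384.1]
tcp_rot: [0.085, 0.996, -0.01, -0.002]
ft_force: [-0.1, 0.1, 0.1]
gripper_width: 7.4
tcp [507.9  51.6 384.1] ty 80.2 tilt 1.14 -> d(m) [-0.0073  0.2118  0.0049] turn 0.2 j6 -1.44 t 14.2 F [-0.1  0.1  0.1] w 7.4
```

```bash
python3 -m crank '[[[-0.001,0.035,0,0,0],[-0.002,0.07,0,0,0],[-0.003,0.105,0,0,0],[-0.004,0.14,0.002,0,0],[-0.005,0.17,0.003,0,0],[-0.006,0.195,0.004,0,0],[-0.007,0.21,0.005,0,0],[-0.007,0.212,0.005,0,0]]]' 40; python3 - <<'E'
from h import *
goal(551,259,375,80)
s,M=yaw();print(M.round(3))
sc=show("scene","c1.png",(380,80,540,230),5)
t=show("top","c2.png",(80,140,230,270),5)
e=s['ee_pos']
for n in (sc,t):
  o=[380,80] if n is sc else [80,140]
  print("bottom mid",(proj(n,e+41*M[:,2])-o)*5,"corners",[((proj(n,e+41.3*M[:,2]+k*M[:,0])-o)*5).round() for k in(-40,40)],[((proj(n,e+5*M[:,2]+k*M[:,0])-o)*5).round() for k in(-40,40)])
E
```

```text
t: 15.2
ee_pos: [550.7, 259.6, 374.3]
tcp_rot: [0.085, 0.996, -0.01, -0.003]
ft_force: [-0.3, -0.7, 0.5]
gripper_width: 7.0
tcp [550.7 259.6 374.3] ty 80.3 tilt 1.19 -> d(m) [-0.0004 -0.0006 -0.0007] turn 0.3 j6 -1.08 t 15.2 F [-0.3 -0.7  0.5] w 7.0
[[-0.986  0.169 -0.007]
 [ 0.169  0.985 -0.019]
 [ 0.004 -0.02  -1.   ]]
bottom mid [378.68057838 562.7506153 ] corners [array([405., 609.]), array([354., 520.])] [array([423., 541.]), array([370., 454.])]
bottom mid [300.48383347 338.05143413] corners [array([323., 239.]), array([278., 439.])] [array([291., 213.]), array([245., 420.])]
```

View pics/c1.png

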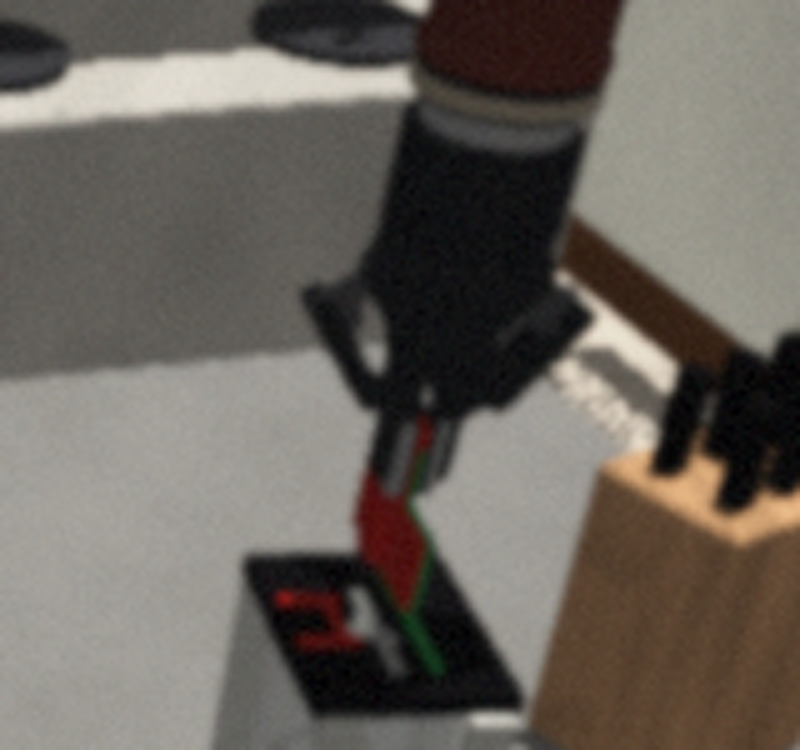

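View pics/c2.png

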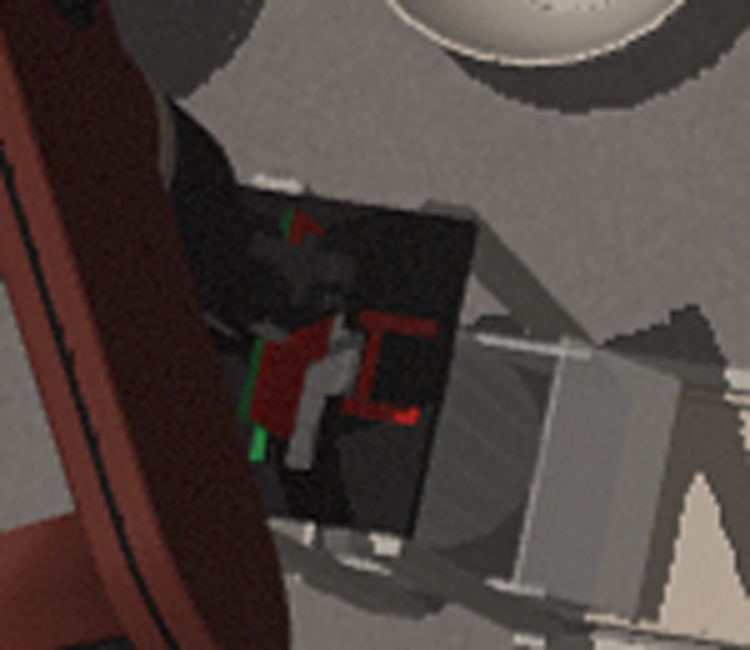

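```bash
python3 - <<'E'
from h import *
c=np.load("cams.npz");top=dict(K=c["tK"],extrinsics=c["tE"])
f=lambda u,v:atz(top,105+(u+.5)/9-.5,165+(v+.5)/9-.5,300)[:2]
for P in [(345,423),(385,228),(305,618),(352,220),(417,236)]:
    w=f(*P);print(P,w.round(1),"x'",round(w@[.9848,-.1736],1),"y'",round(w@[.1736,.9848],1))
goal(551.2,259.7,345,80);goal(551.2,259.7,322,80)
E
```

```text
(345, 423) [550.2 263.8] x' 496.1 y' 355.3
(385, 228) [594.6 256.8] x' 540.9 y' 356.1
(305, 618) [506.6 270.8] x' 451.9 y' 354.6
(352, 220) [596.5 264.2] x' 541.6 y' 363.7
(417, 236) [592.6 249.6] x' 540.3 y' 348.7
tcp [550.8 258.8 374.8] ty 80.2 tilt 1.17 -> d(m) [-0.0003  0.0016  0.0298] turn 0.2 j6 -1.08 t 15.3 F [-0.1 -0.3 -1. ] w 7.4
tcp [550.8 258.8 374.8] ty 80.2 tilt 1.17 -> d(m) [-0.0004  0.002   0.0528] turn 0.2 j6 -1.08 t 15.3 F [-0.1 -0.3 -1. ] w 7.4
```

Two estimates of the slot's y disagree: about 355 from the slot edges, red rim and knob, about 350 from the plate. I'll hover just above the plate and compare directly in the pictures.

```bash
python3 -c "
from h import *
goal(551.5,264.1,347,80)"; python3 -m crank '[[[0,0.003,0,0,0],[0,0.006,0.005,0,0],[0,0.006,0.01,0,0],[0,0.006,0.015,0,0],[0,0.006,0.02,0,0],[0,0.006,0.025,0,0],[0,0.006,0.028,0,0],[0,0.006,0.028,0,0]]]' 40; python3 - <<'E'
from h import *
goal(551.5,264.1,347,80)
sc=show("scene","c3.png",(420,170,500,230),10)
t=show("top","c4.png",(105,165,190,255),9)
s,M=yaw();e=s['ee_pos'];print((e+41.3*M[:,2]).round(1))
for n,o,k in ((sc,[420,170],10),(t,[105,165],9)):
  print([((proj(n,e+41.3*M[:,2]+a*M[:,0]+b*M[:,1])-o)*k).round() for a in(-40,40) for b in(-4,4)])
E
```

```text
tcp [550.8 258.8 374.8] ty 80.2 tilt 1.17 -> d(m) [0.0001 0.0059 0.0277] turn 0.2 j6 -1.08 t 15.3 F [-0.1 -0.3 -1. ] w 7.4
t: 16.3
ee_pos: [551.5, 264.1, 346.4]
tcp_rot: [0.085, 0.996, -0.01, -0.003]
ft_force: [-0.7, -0.4, -0.6]
gripper_width: 7.1
tcp [551.5 264.1 346.4] ty 80.2 tilt 1.19 -> d(m) [ 0.     -0.     -0.0006] turn 0.2 j6 -1.07 t 16.3 F [-0.7 -0.4 -0.6] w 7.1
[551.4 263.4 305.6]
[array([388., 418.]), array([422., 418.]), array([290., 237.]), array([322., 237.])]
[array([391., 236.]), array([356., 231.]), array([314., 587.]), array([278., 582.])]
```

View pics/c3.png

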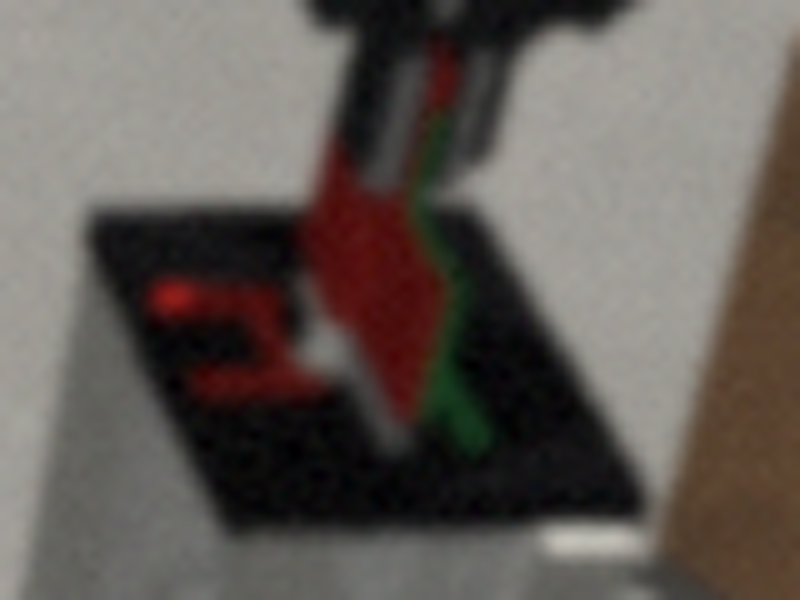

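View pics/c4.png

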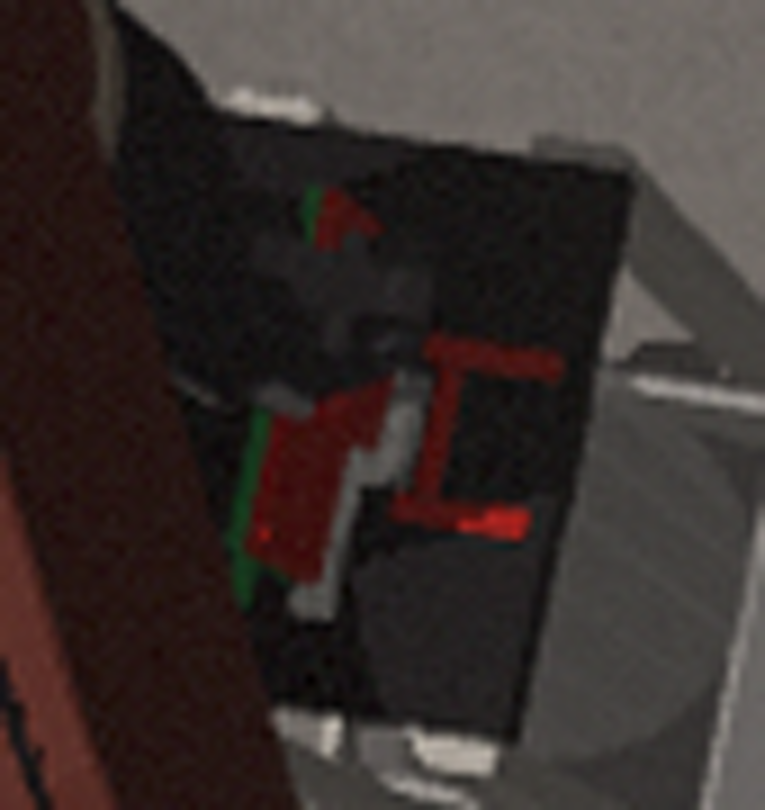

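Tag bottom corner is at (318,585) in the zoom and the slot's edge there is near x=340. After parallax that leaves about 3 mm clearance on the faces and 5 mm at the ends, so it is centred. Lowering slowly.

```bash
python3 -m crank '[[[0,0,0.003,0,0],[0,0,0.006,0,0],[0,0,0.009,0,0],[0,0,0.012,0,0],[0,0.0005,0.014,0,0],[0,0.0005,0.015,0,0],[0,0.0005,0.015,0,0],[0,0.0005,0.015,0,0]]]' 40; python3 - <<'E'
from h import *
goal(551.5,264.1,321,80)
E
```

```text
t: 17.4
ee_pos: [551.7, 264.4, 332.1]
tcp_rot: [0.085, 0.996, -0.01, -0.002]
ft_force: [0.5, -0.8, -1.1]
gripper_width: 7.5
tcp [551.7 264.4 332.1] ty 80.2 tilt 1.16 -> d(m) [ 0.0001 -0.0001  0.0111] turn 0.2 j6 -1.07 t 17.4 F [ 0.5 -0.8 -1.1] w 7.5
```

Lower edge is about 9 mm in with no contact force. Continuing.

```bash
python3 -m crank '[[[0,0,0.002,0,0],[0,0,0.004,0,0],[0,0,0.006,0,0],[0,0,0.008,0,0],[0,0,0.01,0,0],[0,0,0.012,0,0],[0,0,0.012,0,0],[0,0,0.012,0,0]]]' 40; python3 - <<'E'
from h import *
goal(551.5,264.1,321,80)
sc=show("scene","c5.png",(420,170,500,230),10)
E
```

```text
t: 18.4
ee_pos: [551.7, 264.2, 320.2]
tcp_rot: [0.085, 0.996, -0.01, -0.002]
ft_force: [-0.3, 0.0, -1.4]
gripper_width: 7.6
tcp [551.7 264.2 320.2] ty 80.2 tilt 1.15 -> d(m) [ 0.0002 -0.0002 -0.0008] turn 0.2 j6 -1.07 t 18.4 F [-0.3  0.  -1.4] w 7.6
```

View pics/c5.png

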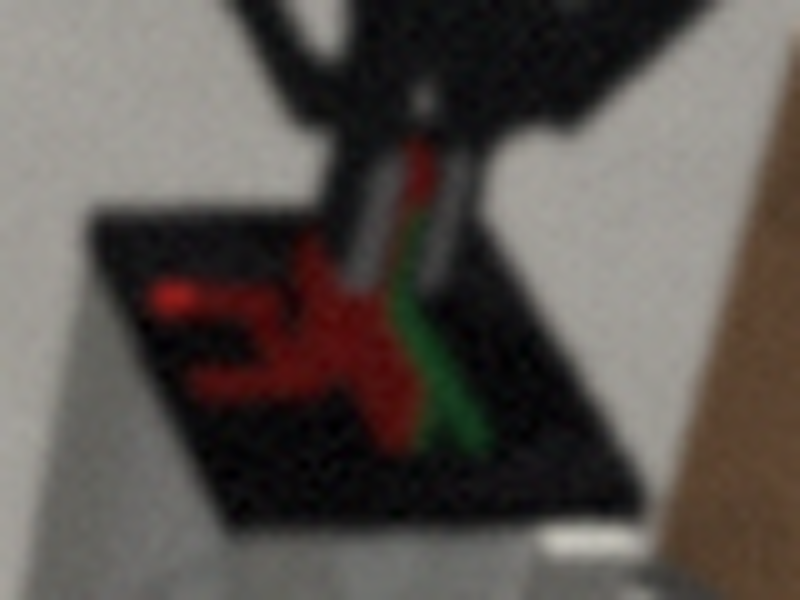

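The tag sits in the slot with its key in the bay, about 21 mm in and force near zero. Releasing.

```bash
python3 -m crank '[[[0,0,0,0,0.4],[0,0,0,0,0.4],[0,0,0,0,0.4],[0,0,0,0,0.4],[0,0,0,0,0.4],[0,0,-0.03,0,0.4],[0,0,-0.07,0,0.4],[0,0,-0.1,0,0.4]]]' 40; python3 - <<'E'
from h import *
goal(511.5,38,140,-10)
sc=show("scene","d1.png",(300,170,500,330),4)
E
```

```text
t: 19.45
ee_pos: [552.5, 266.2, 422.2]
tcp_rot: [0.085, 0.996, -0.009, -0.001]
ft_force: [-0.1, -0.2, -0.6]
gripper_width: 34.3
tcp [552.5 266.2 422.2] ty 80.2 tilt 1.1 -> d(m) [ 0.0012 -0.2264  0.2865] turn -89.8 j6 -1.07 t 19.45 F [-0.1 -0.2 -0.6] w 34.3
```

View pics/d1.png

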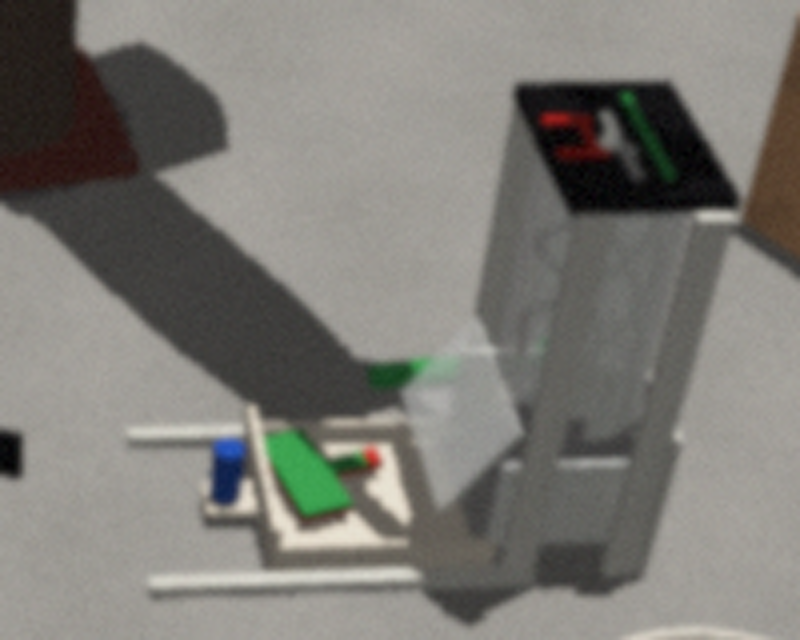

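The tag lies in the tray green side up, around (385,288) in the full scene picture. Now back to the knob, turning +90° because the other way would pass j6's range.

```bash
python3 -m crank '[[[0,-0.03,0,10,0.6],[0,-0.06,0,20,0.6],[0,-0.1,0,30,0.6],[0,-0.14,0,40,0.6],[0.001,-0.18,0,50,0.6],[0.001,-0.21,0.03,60,0.6],[0.001,-0.226,0.07,70,0.6],[0.001,-0.226,0.13,80,0.6]]]' 40; python3 - <<'E'
from h import *
goal(512.3,40,130,-10)
E
```

```text
t: 20.5
ee_pos: [515.0, 40.5, 301.1]
tcp_rot: [0.709, 0.706, -0.004, 0.008]
ft_force: [0.5, 0.6, 0.0]
gripper_width: 51.2
tcp [515.   40.5 301.1] ty -0.2 tilt 1.06 -> d(m) [ 0.0025 -0.0038  0.171 ] turn 9.8 j6 -0.06 t 20.5 F [0.5 0.6 0. ] w 51.2
```

```bash
python3 -m crank '[[[0,0,0.03,9.8,0.6],[0.001,-0.002,0.08,9.8,0.6],[0.002,-0.003,0.12,9.8,0.6],[0.0025,-0.004,0.15,9.8,0.6],[0.0025,-0.004,0.17,9.8,0.6],[0.0025,-0.004,0.17,9.8,0.6],[0.0025,-0.004,0.17,9.8,0.6],[0.0025,-0.004,0.17,9.8,0.6]]]' 40; python3 - <<'E'
from h import *
goal(512.6,42,40,-10)
sc=show("scene","e1.png",(290,190,440,310),5)
s,M=yaw();e=s['ee_pos'];print((proj(sc,[512.8,42.6,61])-[290,190])*5)
E
```

```text
t: 21.5
ee_pos: [513.0, 40.0, 132.4]
tcp_rot: [0.766, 0.642, -0.002, 0.009]
ft_force: [-0.3, 0.5, 0.2]
gripper_width: 51.2
tcp [513.   40.  132.4] ty -10.0 tilt 1.12 -> d(m) [ 0.0033 -0.0018  0.0923] turn -0.0 j6 0.12 t 21.5 F [-0.3  0.5  0.2] w 51.2
[326.31046433 457.81792526]
```

View pics/e1.png

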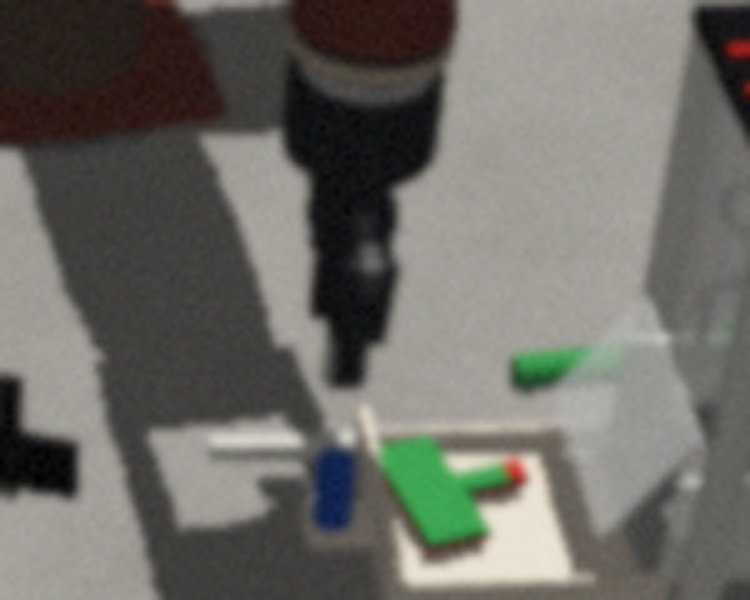

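```bash
python3 -m crank '[[[0.001,-0.001,0.02,0,0.6],[0.001,-0.001,0.04,0,0.6],[0.002,-0.002,0.06,0,0.6],[0.003,-0.002,0.08,0,0.6],[0.003,-0.002,0.092,0,0.6],[0.003,-0.002,0.092,0,0.1],[0.003,-0.002,0.092,0,0.1],[0.003,-0.002,0.092,0,0.1]]]' 40; python3 - <<'E'
from h import *
goal(512.6,42,40,-10)
E
```

```text
t: 22.55
ee_pos: [512.8, 41.7, 41.0]
tcp_rot: [0.766, 0.642, -0.002, 0.01]
ft_force: [-0.0, -0.1, 1.3]
gripper_width: 20.1
tcp [512.8  41.7  41. ] ty -10.0 tilt 1.14 -> d(m) [ 0.0003 -0.0002  0.001 ] turn -0.0 j6 0.13 t 22.55 F [-0.  -0.1  1.3] w 20.1
```

```bash
python3 -c "
from h import *
goal(512.8-.1736*92,41.7-.985*92,41,-10)"; python3 -m crank '[[[-0.005,0,0,0,0.1],[-0.015,0,0,0,0.1],[-0.025,0,0,0,0.1],[-0.035,0,0,0,0.1],[-0.045,0,0,0,0.1],[-0.055,0,0,0,0.1],[-0.065,0,0,0,0.1],[-0.075,0,0,0,0.1]]]' 40; python3 -c "
from h import *
goal(512.8-.1736*92,41.7-.985*92,41,-10)"
```

```text
tcp [512.8  41.7  41. ] ty -10.0 tilt 1.14 -> d(m) [-0.092   0.0001  0.0015] turn -0.0 j6 0.13 t 22.55 F [-0.  -0.1  1.3] w 20.1
t: 23.55
ee_pos: [499.6, -33.1, 41.3]
tcp_rot: [0.766, 0.642, -0.002, 0.01]
ft_force: [8.6, 1.0, -17.7]
gripper_width: 20.6
tcp [499.6 -33.1  41.3] ty -10.1 tilt 1.16 -> d(m) [-0.0161 -0.      0.0005] turn -0.1 j6 -0.03 t 23.55 F [  8.6   1.  -17.7] w 20.6
```

```bash
python3 -m crank '[[[-0.003,0,0.001,0,0.1],[-0.006,0,0.001,0,0.1],[-0.009,0,0.001,0,0.1],[-0.011,0,0.001,0,0.1],[-0.013,0,0.001,0,0.1],[-0.015,0,0.001,0,0.1],[-0.016,0,0.001,0,0.1],[-0.017,0,0.001,0,0.1]]]' 40; python3 -c "
from h import *
goal(512.8-.1736*92,41.7-.985*92,41,-10)
show('scene','f1.png',(250,170,500,330),3)"
```

```text
t: 24.55
ee_pos: [497.4, -46.9, 40.9]
tcp_rot: [0.767, 0.642, 0.001, 0.009]
ft_force: [2.8, 17.9, 4.9]
gripper_width: 20.3
tcp [497.4 -46.9  40.9] ty -10.1 tilt 0.99 -> d(m) [-0.0021 -0.0002 -0.0001] turn -0.1 j6 -0.06 t 24.55 F [ 2.8 17.9  4.9] w 20.3
```

View pics/f1.png

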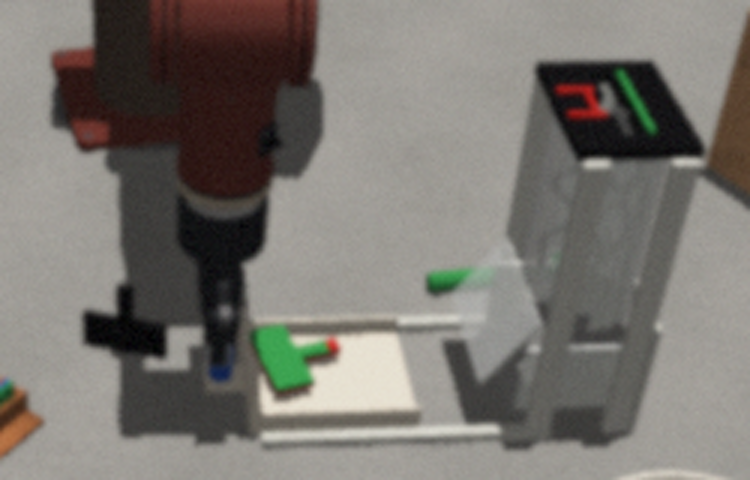

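At the stop: about 90 mm drawn, 18 N reaction. Now I'll release, go straight up and check.

```bash
python3 -m crank '[[[0,0,0,0,0.6],[0,0,0,0,0.6],[0,0,0,0,0.6],[0,0,-0.03,0,0.6],[0,0,-0.08,0,0.6],[0,0,-0.13,0,0.6],[-0.03,0,-0.18,0,0.6],[-0.06,0,-0.2,0,0.6]]]'; python3 -m crank '[[[-0.02,0,0,0,0.6],[-0.06,0,0,0,0.6],[-0.1,0,0,0,0.6],[-0.14,0,0,0,0.6],[-0.16,0,0,0,0.6],[-0.16,0,0,0,0.6],[-0.16,0,0,0,0.6],[-0.16,0,0,0,0.6]]]'; python3 - <<'E'
from h import *
t=show("top","g1.png");sc=show('scene','g2.png')
h=cv2.cvtColor(t["color"],cv2.COLOR_RGB2HSV).astype(int)
m=(h[...,0]>105)&(h[...,0]<125)&(h[...,1]>130)&(h[...,2]>50);m[:,:270]=0;m[:235]=0;m[:,340:]=0
ys,xs=np.nonzero(m);k=atz(t,xs.mean(),ys.mean(),55);print(len(xs),k)
print("tray from mouth", np.array([551.2,263.3])@[.1736,.9848]-k[:2]@[.1736,.9848]-220)
print(manip.get_state()["ft_force"],manip.get_state()["t"])
E
```

```text
t: 25.6
ee_pos: [485.7, -104.8, 245.4]
tcp_rot: [0.766, 0.642, 0.002, 0.011]
ft_force: [-0.2, 0.7, -0.2]
gripper_width: 51.4
t: 26.6
ee_pos: [458.0, -261.3, 247.3]
tcp_rot: [0.766, 0.643, 0.002, 0.011]
ft_force: [0.1, -0.4, -0.4]
gripper_width: 51.2
58 [497.64890149 -41.96488308  55.        ]
tray from mouth 89.92132756247184
[-0.76462674 -0.2347176  -0.47965172] 26.7
```

View pics/g1.png

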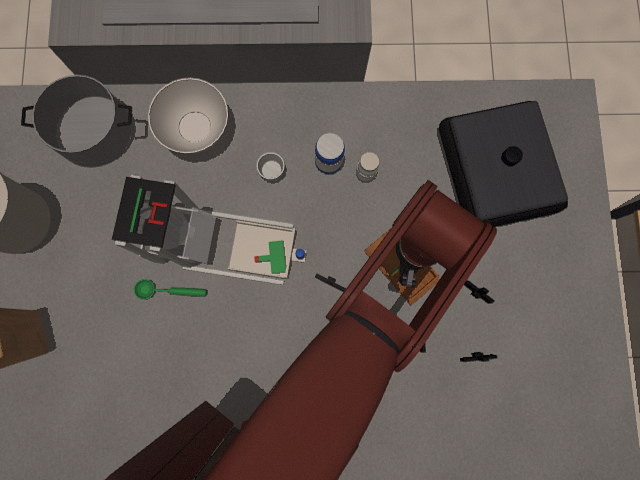

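View pics/g2.png

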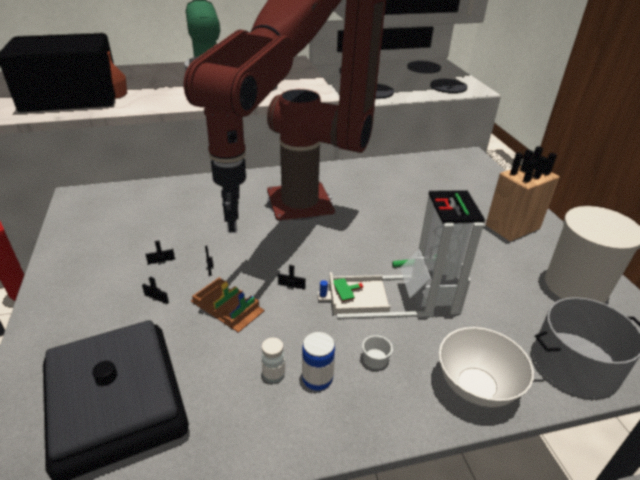

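The tray is drawn out about 90 mm with the knob at (300,254) in the top view. The tag lies in it green side up at (275,257). Everything else is where it was, and the arm is clear.

```bash
python3 -c "
from station import manip
print(manip.job_done())"
```

```text
the job is handed in; nothing more can be done
None
```

I handed the job in after about 27 s of robot time. It reports no verdict, so the results below are from my own checks.

**What I did:** I slid the tray home by its knob until it met a 41 N reaction at the stop. I then took the red tag from the rack, turned it about 42° and let it go about 21 mm into the mouth, with no contact force. It came out green side up in the tray. I drew the tray to its outer stop, where the reaction was 18 N, then let go and moved the arm clear.

**Last checks:**
- **Tray:** the pictures put it about 90 mm out.
- **Tag:** it lies flat in the tray, green side up.
- **Others:** the cup, can, jar and spoon look unmoved. The blue and yellow tags are still in the rack, but the arm partly hid them in the last top view.
- **Gripper:** it is empty and the force reading is near zero.

**What disagreed or went wrong:**
- **Mouth position:** two estimates of the slot differed by about 5 mm. I settled it by comparing the hovering tag with the slot edge in the top picture.
- **First knob grip:** the fingers touched the tray's front wall with about 10 N, so I regripped.
- **Tool tilt:** pushing against the stop left the tool tilted by about 1°, which I allowed for. Even so, the knob was pulled upwards with about 18 N partway through drawing the tray out, before I corrected it.

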